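Lamp base cap of unknown thread hand

TASK

Take the black screw cap off the neck of the chrome lamp base on the counter so that the lamp's stem can be fitted later. Nobody knows whether it has a left-hand or a right-hand thread, so try gently both ways, turn it about a quarter turn the way it gives while it is still down on the neck, then lift it straight up about 10 cm without wrenching it. Finish while holding the cap still and upright in the gripper above the neck, and leave the other things on the counter where they are.

Things in the scene. Friction and masses are not known exactly. Their poses are not given: they have to be found in the camera images.
- lamp: chrome desk lamp base fixed to the counter: slab 205 x 110 x 28 mm, from 55 mm behind (-x) to 150 mm ahead (+x) of its upright neck. Origin on the counter under the neck's axis, z up. A housing 60 x 80 mm, top 58 mm above the counter, stands on it, centred 112 mm along +x.
- neck_top (a point): top centre of the lamp's neck (22 mm in diameter, under the cap), 54 mm above the counter. Its thread: one way, not known which, the cap meets a hard stop within about 10 degrees; the other way it turns freely with hardly any rise and can be lifted straight off when 65 to 125 degrees from its start (best 75 to 90; a stop near 130). Before that it cannot be pulled up.
- cap: loose black plastic cap, 60 g, on the neck. Origin on its axis at the skirt's lower edge, z up; 32 mm above the counter at the start. Skirt 46 mm in diameter, 0 to 27 mm up; above it a round knob, 27 to 55 mm. A tongue 10 mm wide, 5 mm thick sticks out to 37 mm from the axis along +x, 22 to 27 mm up. At the start its +x points along the lamp's +x (within 2 degrees).
- cap_knob (a point): centre of the cap's round ribbed knob (38 mm in diameter, 28 mm tall), on the axis, 41 mm above the cap's origin: grip it here from above, at any yaw. Gripped with 30 to 40 N the fingers slip round it at a stop without harm.
- calculator: bystander: teal desk calculator 150 x 100 x 38 mm, origin at the centre of its underside
- clipboard: bystander: aluminium spring clip board 225 x 155 x 18 mm lying flat, origin at the centre of its underside
- price_stand: bystander: smoked acrylic price stand 70 x 120 x 135 mm, origin at the centre of its underside
- shade: bystander: chrome conical lamp shade standing on its rim, 140 mm in diameter, 120 mm tall, origin at the centre of its underside
Things that resemble listed ones, but are neither listed nor needed, are in the scene too. Of the things like the cap, leave any that is yellow; of the rest the larger one is meant.

How it is judged:
By the outcome, as a careful person would: the job done as asked, in the order asked, and still so for the second after the job is handed in, while the arm keeps its last pose, push and grip.
It also fails if it takes over 38 s, if anything falls off the work surface, if the arm or the gripper's body presses on something with over 40 N, if the wrist force passes 120 N, or if a joint passes its speed limit or range.

ROBOT

A 6-joint arm with a two-finger parallel gripper is mounted at the origin on the work surface. World frame = base frame: x ahead of the robot, y to its left, z up, the work surface at z = 0. Lengths are in m, angles in rad, forces in N, time in s.
With the tool pointing down it reaches from about 0.3 to 0.775 m from the base axis. Payload 14.6 kg.
Tool frame: the origin (TCP) lies midway between the tips of the shut fingers; the grasp point (between the pads) lies 19 mm behind it (ctrl.tcp_to_grasp is the z of the grasp point in the tool frame, in m); z points along the fingers, y is the line along which they close (so a half turn about z gives the same grasp; the last joint's range is limited). The gripper opens to 94 mm and grips with 3 to 60 N. Pads are 16 mm wide; open, the fingers measure 119 mm over their backs; the gripper's body (75 mm by 177 mm) begins 78 mm behind the grasp point.
Start: joints at [-1.358, 0.3, 1.521, -0, 1.321, -0.067], TCP at [0.152, -0.529, 0.205] pointing down, gripper open.
Joint ranges: [-3.03, 3.03], [-0.79, 2.21], [0.23, 2.52], [-1.04, 4.18], [0, 3.07], [-2.55, 2.55]. Speed limits (rad/s): [2.22, 2.22, 2.57, 3.14, 3.14, 3.14].

INTERFACE

Orientations are given as [roll, pitch, yaw] about the fixed x, y, z axes, in that order (R = Rz(yaw) Ry(pitch) Rx(roll)).
In Python, from station import monitor, camera, ctrl gives the robot as it stands.
- The arm moves only by the tool apply_moves, never from a script. Its argument "plan" is one flat list of numbers, 4 for each row, row after row: the shift along the tool's x, y, z in mm, then the turn about the tool's z in rad. In form: [dx, dy, dz, spin, dx, dy, dz, spin, ...]. A call has 1 to 20 rows; each row shifts and turns the commanded pose from where the row before left it, along the tool's axes as they then stand; what a row does not reach is not made up. A row lasts 1/10 s, in which the tool goes at most 50 mm and 8.59 degrees, less where a joint would pass 70% of its speed; a pose out of reach is approached as far as the arm can. A call is refused whole if a number of a shift passes 50 or a number of a turn 0.15, either way. A call with a gripper value outside its range is refused whole. "hand" is the gripper command: -1 is shut, 1 is fully open, values between are in proportion, set as the call begins (left out, the last holds). The fingers move at their own pace and stop on an object; "squeeze" is the grip in N (left out, the last holds). Time passes only in rows, so rows that do not move let the fingers close. It gives the time, the measured TCP pose, the force, the opening and the grip force at its end, in the units of the state.
- monitor.get_obs(): the state, without advancing time (a new reading comes with each control period).
- camera(name): name is "side" or "top"; returns a dict with "image" (420x560x3 uint8, red, green, blue), "range_z" (420x560 float32, m along the optical axis (not along the pixel's ray), 0 where there is no reading), "mtx" (3x3 intrinsics, pixels), "rvec" (rotation vector, rad) and "tvec" (3), from world to camera coordinates, as OpenCV has them. Camera axes: x right, y down, z forward; pixel columns grow to the right and rows downward; lengths in m; the calibration is good to about 2 mm. A picture is of the moment at which its call begins.
- ctrl.hand_in(): hands the job in; it is judged then, once.
The state is a dict: "time_s": time; "qpos": joint angles; "joint_vel": joint speeds; "tau": joint torques, N m; "ee_pos": TCP position; "eef_rot": TCP orientation; "force": force on the tool from outside, world axes, zero at the start; "moment": the same for the moment, N m; "grip_width": finger opening in m; "grip_force": force on a finger pad.
Only numpy, scipy, OpenCV 4.12 (cv2) and the standard library are available. Lean on these libraries where they do the work, as an engineer would, in place of code of your own. Each camera call takes 0.05 s, during which the arm holds its last target. There are 200 camera calls.

## Working session

There is one attempt and no reset: what is moved stays moved. The work goes in short steps, Python scripts to look and compute and a tool call to move; the robot and the scene stay as the last step left them, time stands still between calls to the robot, and variables do not carry over. Pictures are saved under pics/ and viewed, at most 10 in all, crops included, and the job is handed in when it is done.

Besides the shell and the picture viewer there is one more tool, called after "Call:" by a JSON object that holds its "op" and its "data". apply_moves: Moves the arm, as the interface text tells. Its arguments: {"type":"object","properties":{"plan":{"type":"array","items":{"type":"number"}},"hand":{"type":"number"},"squeeze":{"type":"number"}},"required":["plan"]}

```bash
mkdir -p pics; python3 - <<'E'
from station import monitor, camera, ctrl
import cv2, numpy as np
for n in("top","side"):
    c=camera(n); cv2.imwrite(f"pics/{n}0.png",c["image"][:,:,::-1]); np.savez(f"{n}0.npz",**c)
    print(n,c["mtx"].tolist(),c["rvec"],c["tvec"])
o=monitor.get_obs();print(o, ctrl.tcp_to_grasp)
E
```

```text
top [[424.215589776552, 0.0, 276.97191653396345], [0.0, 424.215589776552, 206.18514978077727], [0.0, 0.0, 1.0]] [ 2.15981064 -2.14661223  0.08834   ] [-0.00357802  0.52818295  0.98434754]
side [[502.89286530926705, 0.0, 281.0143996560544], [0.0, 502.89286530926705, 213.36161236855312], [0.0, 0.0, 1.0]] [ 0.04067628 -2.80024986  1.34585839] [0.5139326  0.08962837 1.20369224]
{'time_s': 0.1, 'qpos': array([-1.35763225e+00,  3.00414015e-01,  1.52152021e+00,  2.75595329e-05,
        1.32071001e+00, -6.66143457e-02]), 'joint_vel': array([ 0.00156251, -0.0024982 , -0.00421178, -0.00085862,  0.00098036,
       -0.00119548]), 'tau': array([ 5.02968433e-04, -5.32644510e+01, -3.53286874e+01,  7.09583564e-02,
        2.34815682e-02, -5.77998799e-05]), 'ee_pos': array([ 0.1518244 , -0.52838117,  0.2049434 ]), 'eef_rot': array([-3.14054518e+00, -9.66343141e-05,  2.79771540e-01]), 'force': array([-0.07377199,  0.53962652, -0.8973199 ]), 'moment': array([-0.01505759, -0.00367101, -0.00027996]), 'grip_force': 0.0, 'grip_width': 0.0939750581637759} -0.0188
```

View pics/top0.png

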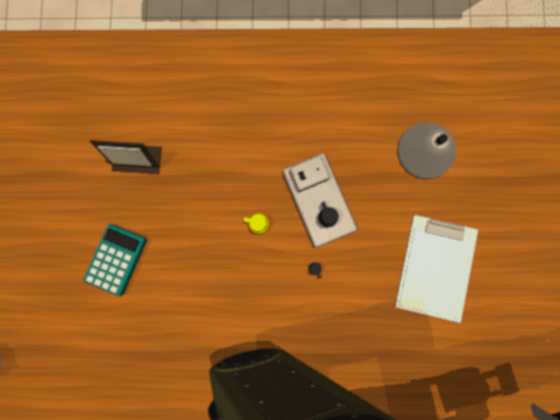

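View pics/side0.png

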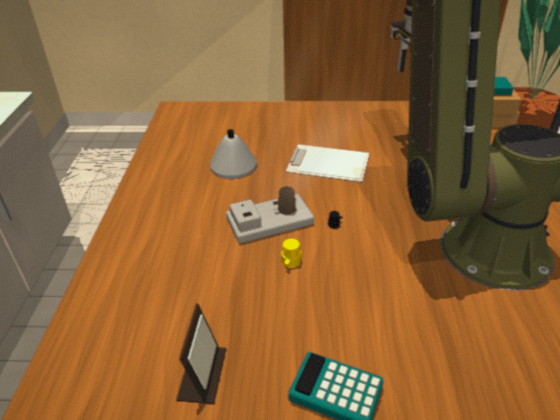

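The top view shows the lamp slab with the black cap at about (328,215). The yellow decoy is at (258,223) and the small black one at (315,269). In the side view the cap is at about (287,200), with its tongue toward the housing.

```bash
cat > h.py <<'E'
import numpy as np, cv2
def load(n): return dict(np.load(n))
def ray(c,uv):
    R=cv2.Rodrigues(c["rvec"])[0]; C=-R.T@c["tvec"].ravel()
    return C,R.T@np.linalg.inv(c["mtx"])@np.array([*uv,1.])
def onz(c,uv,z):
    C,d=ray(c,uv); return C+d*(z-C[2])/d[2]
def world(c):
    v,u=np.mgrid[:420,:560]; z=c["range_z"]; K=c["mtx"]
    p=np.stack([(u-K[0,2])/K[0,0]*z,(v-K[1,2])/K[1,1]*z,z],-1)
    return (p-c["tvec"].ravel())@cv2.Rodrigues(c["rvec"])[0]
E
python3 - <<'E'
from h import *
out=[]
for n,(u0,v0,u1,v1) in(("top",(275,145,365,255)),("side",(220,180,320,245))):
    c=load(n+"0.npz"); im=c["image"].astype(int); W=world(c)
    roi=np.zeros((420,560),bool); roi[v0:v1,u0:u1]=1
    k=roi&(W[...,2]>.075)&(W[...,2]<.1)&(c["range_z"]>0)
    print(n,"knob px",k.sum(),"med",np.median(W[k],0),"min",W[k].min(0),"max",W[k].max(0))
    t=k&(W[...,2]>.083); (x,y),r=cv2.minEnclosingCircle(W[t][:,:2].astype(np.float32)); print(" top circle",x,y,r,t.sum())
    s=roi&(W[...,2]>.018)&(W[...,2]<.034)&(im.max(-1)-im.min(-1)<40)
    print(" slab",cv2.minAreaRect(W[s][:,:2].astype(np.float32)),s.sum())
    h=roi&(W[...,2]>.05)&(W[...,2]<.065)&(im.max(-1)>100)
    print(" housing",cv2.minAreaRect(W[h][:,:2].astype(np.float32)),W[h].mean(0),h.sum())
    d=roi&(im.max(-1)<70)&(W[...,2]>.04); 
    print(" dark tongue z band far pts", W[d].mean(0), d.sum())
c=load("top0.npz"); crop=cv2.resize(c["image"][145:255,275:365,::-1],None,fx=5,fy=5,interpolation=cv2.INTER_CUBIC); cv2.imwrite("pics/crop1.png",crop)
E
```

```text
top knob px 243 med [ 0.50047319 -0.11849642  0.08649951] min [ 0.48248588 -0.13668577  0.07595323] max [ 0.52091849 -0.09902485  0.09207811]
 top circle 0.501814603805542 -0.11883442103862762 0.01959667168557644 226
 slab ((0.5442425012588501, -0.10019044578075409), (0.19855108857154846, 0.10787153989076614), 23.100486755371094) 546
 housing ((0.5567444562911987, -0.09561952203512192), (0.1651204526424408, 0.07972823828458786), 23.26803970336914) [ 0.60240534 -0.07609605  0.05773917] 840
 dark tongue z band far pts [ 0.50652819 -0.11122898  0.07858721] 321
side knob px 167 med [ 0.50237693 -0.1117603   0.08671554] min [ 0.48455923 -0.13536534  0.07523472] max [ 0.52249439 -0.09531897  0.09038792]
 top circle 0.5027814507484436 -0.11613453924655914 0.02182036265730858 126
 slab ((0.547277569770813, -0.09635888040065765), (0.2018100619316101, 0.10972380638122559), 23.524738311767578) 1445
 housing ((0.5586309432983398, -0.03546488285064697), (0.1659640222787857, 0.17888163030147552), 4.187469005584717) [ 0.58653549 -0.05550161  0.0574663 ] 604
 dark tongue z band far pts [ 0.52651229 -0.09069819  0.05143532] 75
```

View pics/crop1.png

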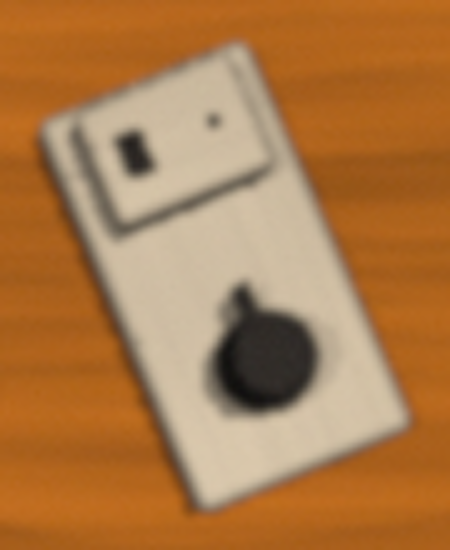

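The crop shows the cap's tongue (about (240,295)) pointing toward the housing, with the knob centre near (268,360). The cap axis is at about (0.502, -0.1175) and the lamp yaw is about 23.3°. I'm moving above it, then turning the wrist to mid-range.

Call:
{"op": "apply_moves", "data": {"plan": [20,-13.3,0,0,32,-21.3,0,0,34,-22.4,0,0,34,-22.4,0,0,34,-22.4,0,0,34,-22.4,0,0,34,-22.4,0,0,34,-22.4,0,0,34,-22.4,0,0,34,-22.4,0,0,34,-22.4,0,0,34,-22.4,0,0,34,-22.4,0,0,24,-17,0,0,0,0,0,-0.14,0,0,0,-0.14,0,0,0,-0.14,0,0,0,-0.14,0,0,0,-0.14,0,0,0,-0.14], "hand": 1, "squeeze": 35}}

```text
time_s: 2.1
ee_pos: [0.5019, -0.1179, 0.2052]
eef_rot: [-3.141, 0.0, 1.126]
force: [-0.4, -0.1, -0.1]
grip_width: 0.0943
grip_force: 0.0
```

```bash
cat >> h.py <<'E'
from scipy.spatial.transform import Rotation as Ro
def togo(o,t):
    "shift in tool axes (mm) to bring TCP to t"
    return np.round(Ro.from_euler("xyz",o["eef_rot"]).inv().apply(np.array(t)-o["ee_pos"])*1000,1)
E
python3 - <<'E'
from station import monitor
from h import *
o=monitor.get_obs(); print(o["time_s"],o["ee_pos"],o["eef_rot"],o["qpos"],o["force"],togo(o,[.502,-.1175,.063]))
E
```

```text
2.1 [ 0.50194602 -0.11786183  0.20515025] [-3.14095696e+00  7.82894540e-05  1.12562311e+00] [-3.01684030e-01  2.23896090e-01  1.61748583e+00  1.39213855e-05
  1.30085108e+00  1.43485491e-01] [-0.39008065 -0.05708377 -0.10829687] [  0.4  -0.  142.2]
```

Call:
{"op": "apply_moves", "data": {"plan": [0,0,20,0,0,0,30,0,0,0,30,0,0,0,25,0,0,0,17,0,0,0,10,0,0,0,6,0,0.4,0,4,0,0,0,0,0,0,0,0,0]}}

```text
time_s: 3.1
ee_pos: [0.5026, -0.1176, 0.064]
eef_rot: [3.141, -0.0, 1.12]
force: [0.1, 1.2, 0.7]
grip_width: 0.0938
grip_force: 0.0
```

```bash
python3 - <<'E'
from station import monitor, camera
from h import *
o=monitor.get_obs(); print(o["time_s"],o["ee_pos"],o["force"],togo(o,[.502,-.1175,.063]))
c=camera("side"); cv2.imwrite("pics/s2.png",cv2.resize(c["image"][120:260,200:360,::-1],None,fx=4,fy=4,interpolation=cv2.INTER_CUBIC))
E
```

```text
3.1 [ 0.50258624 -0.11763301  0.06404862] [0.11258948 1.24540232 0.67573068] [-0.1 -0.6  1. ]
```

View pics/s2.png

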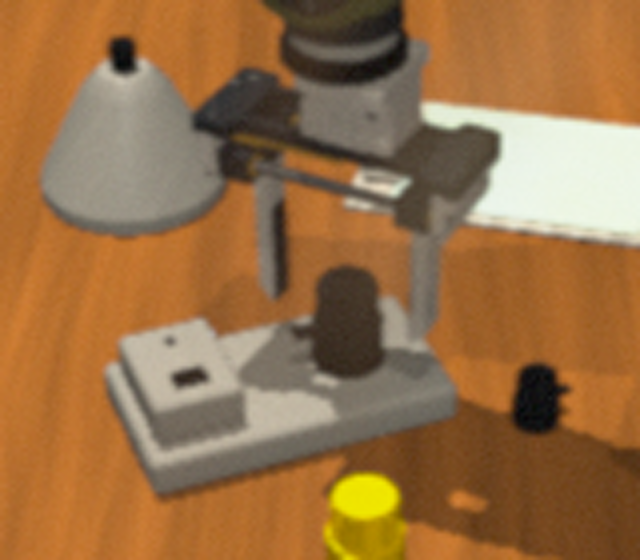

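The fingers (tips at about (275,295) and (425,335)) straddle the knob at (347,300) and clear the housing. Closing at 35 N.

Call:
{"op": "apply_moves", "data": {"plan": [0,0,0.5,0,0,0,0,0,0,0,0,0,0,0,0,0,0,0,0,0,0,0,0,0,0,0,0,0,0,0,0,0], "hand": -1, "squeeze": 35}}

```text
time_s: 3.95
ee_pos: [0.5023, -0.1176, 0.063]
eef_rot: [3.141, -0.0, 1.12]
force: [0.7, -0.5, 0.6]
grip_width: 0.0376
grip_force: 35.0
```

```bash
python3 -c "
from station import monitor
o=monitor.get_obs(); print(o['time_s'],o['ee_pos'],o['eef_rot'],o['force'],o['moment'],o['grip_width'],o['grip_force'])"
```

```text
3.95 [ 0.50231888 -0.11760699  0.0629816 ] [ 3.14142310e+00 -1.08016026e-05  1.11977335e+00] [ 0.73282808 -0.46246459  0.60178949] [-0.06752757 -0.13264513 -0.01229093] 0.0376450353901617 34.99969303607941
```

Call:
{"op": "apply_moves", "data": {"plan": [0,0,0,0.05,0,0,0,0.05,0,0,0,0.05,0,0,0,0.05,0,0,0,0.03,0,0,0,0]}}

```text
time_s: 4.55
ee_pos: [0.5029, -0.1174, 0.0631]
eef_rot: [3.14, -0.001, 0.89]
force: [5.0, 2.7, -2.2]
grip_width: 0.0374
grip_force: 35.0
```

```bash
python3 -c "
from station import monitor
o=monitor.get_obs(); print(o['time_s'],o['ee_pos'],o['eef_rot'],o['force'],o['moment'],o['tau'][5],o['grip_force'])"
```

```text
4.55 [ 0.50287787 -0.11740054  0.0630769 ] [ 3.14027929e+00 -7.34369377e-04  8.90154701e-01] [ 5.02351514  2.71233696 -2.17434683] [ 0.33693744 -1.03667701  0.9201561 ] 1.4378952607512474 34.995641112327576
```

Clockwise (from above) shows 0.92 N·m after 13°, which looks like a stop. Trying the other way.

Call:
{"op": "apply_moves", "data": {"plan": [0,0,0,-0.05,0,0,0,-0.05,0,0,0,-0.05,0,0,0,-0.05,0,0,0,-0.05,0,0,0,-0.05,0,0,0,-0.05,0,0,0,-0.05,0,0,0,-0.05,0,0,0,0]}}

```text
time_s: 5.55
ee_pos: [0.5023, -0.1175, 0.063]
eef_rot: [3.142, -0.0, 1.341]
force: [0.1, 0.1, 0.2]
grip_width: 0.0368
grip_force: 35.0
```

```bash
python3 - <<'E'
from station import monitor,camera
from h import *
o=monitor.get_obs(); print(o['time_s'],o['ee_pos'],o['eef_rot'],o['force'],o['moment'],o['tau'][5],o['grip_force'])
c=camera("side"); cv2.imwrite("pics/s3.png",cv2.resize(c["image"][160:250,220:330,::-1],None,fx=6,fy=6,interpolation=cv2.INTER_CUBIC))
E
```

```text
5.55 [ 0.50227973 -0.11754206  0.06301805] [ 3.14156864e+00 -5.36914976e-05  1.34076157e+00] [0.12145623 0.12449471 0.2433873 ] [ 0.04994345 -0.08918344 -0.04937079] -0.9431346505880356 34.99768316745758
```

View pics/s3.png

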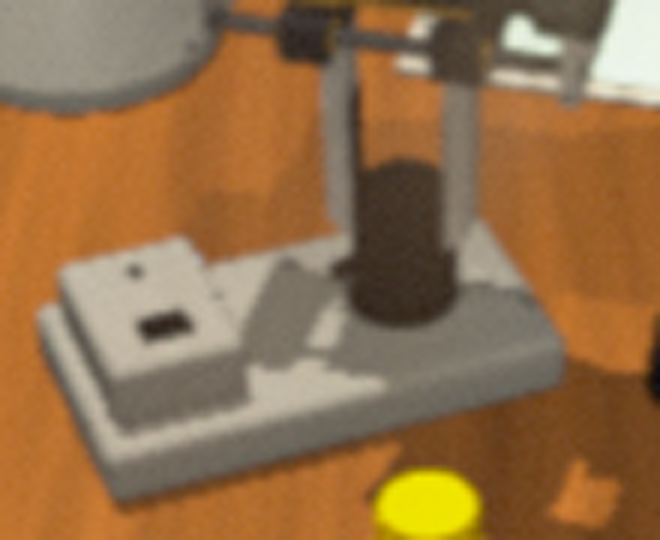

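The tongue (345,268) has turned with the fingers at a near-zero moment, so it gives counter-clockwise. The cap has turned about 20°. I'll add about 62°.

Call:
{"op": "apply_moves", "data": {"plan": [0,0,0,-0.05,0,0,0,-0.1,0,0,0,-0.1,0,0,0,-0.1,0,0,0,-0.1,0,0,0,-0.1,0,0,0,-0.1,0,0,0,-0.1,0,0,0,-0.1,0,0,0,-0.1,0,0,0,-0.08,0,0,0,-0.05,0,0,0,0,0,0,0,0]}}

```text
time_s: 7.0
ee_pos: [0.5022, -0.1176, 0.063]
eef_rot: [-3.141, -0.0, 2.417]
force: [-1.4, 0.4, 2.9]
grip_width: 0.037
grip_force: 35.0
```

```bash
python3 - <<'E'
from station import monitor,camera
from h import *
o=monitor.get_obs(); print(o['time_s'],o['ee_pos'],o['eef_rot'],o['qpos'],o['force'],o['moment'],o['grip_force'])
c=camera("side"); np.savez("s4.npz",**c); cv2.imwrite("pics/s4.png",cv2.resize(c["image"][170:230,250:330,::-1],None,fx=8,fy=8,interpolation=cv2.INTER_CUBIC))
# expected tongue-tip pixel for candidate cap angles
R=cv2.Rodrigues(c["rvec"])[0]
for a in (60,70,80,90,100):
    t=np.radians(23.3+a); p=np.array([.5022+.037*np.cos(t),-.1175+.037*np.sin(t),.059])
    uv=cv2.projectPoints(p[None],c["rvec"],c["tvec"],c["mtx"],None)[0].ravel(); print(a,uv,(uv-[250,170])*8)
E
```

```text
7.0 [ 0.50221036 -0.11757733  0.06301053] [-3.14148665e+00 -8.59836841e-05  2.41743238e+00] [-3.00964022e-01  3.93268928e-01  1.75729884e+00 -7.33182792e-05
  9.91146815e-01 -1.14755992e+00] [-1.44363343  0.39368193  2.89668804] [0.08744459 0.09579569 0.00343993] 34.9990975856781
60 [284.96782265 208.83071126] [279.74258124 310.6456901 ]
70 [287.55551989 208.89970187] [300.44415915 311.19761497]
80 [290.12994152 208.68989671] [321.03953212 309.51917364]
90 [292.60760399 208.20840178] [340.8608319  305.66721428]
100 [294.90869389 207.47163522] [359.26955115 299.77308179]
```

View pics/s4.png

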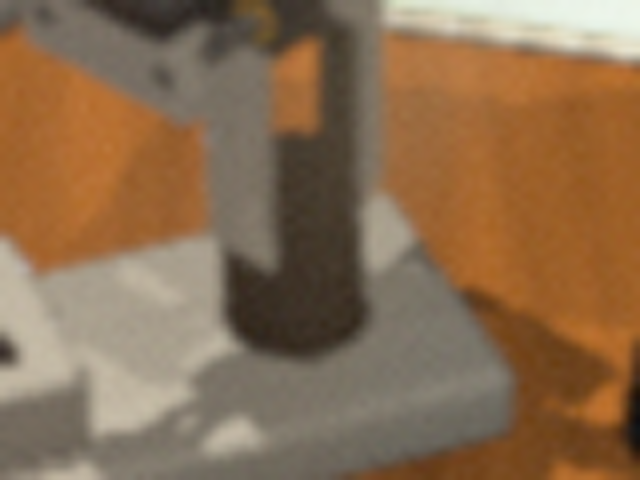

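The tongue now points at the camera and merges with the skirt at about (310,300). By arithmetic the cap has turned 77–86°, which is inside the release window. Lifting a little first.

Call:
{"op": "apply_moves", "data": {"plan": [0,0,-1,0,0,0,-2,0,0,0,-2,0,0,0,0,0]}}

```text
time_s: 7.45
ee_pos: [0.5024, -0.1176, 0.0682]
eef_rot: [3.141, 0.0, 2.42]
force: [-0.7, -1.0, -0.8]
grip_width: 0.0376
grip_force: 35.0
```

It comes free with no pull force. Lifting the rest of the way.

Call:
{"op": "apply_moves", "data": {"plan": [0,0,-3,0,0,0,-6,0,0,0,-8,0,0,0,-10,0,0,0,-10,0,0,0,-10,0,0,0,-10,0,0,0,-10,0,0,0,-10,0,0,0,-8,0,0,0,-6,0,0,0,-3,0,0,0,-1,0,0,0,0,0,0,0,0,0,0,0,0,0,0,0,0,0]}}

```text
time_s: 9.15
ee_pos: [0.5022, -0.1175, 0.1627]
eef_rot: [-3.141, -0.0, 2.42]
force: [0.5, 0.3, -0.7]
grip_width: 0.0372
grip_force: 35.0
```

```bash
python3 - <<'E'
from station import monitor,camera
from h import *
o=monitor.get_obs(); print(o['time_s'],o['ee_pos'],o['eef_rot'],o['force'],o['moment'],o['grip_width'],o['grip_force'])
c=camera("side"); cv2.imwrite("pics/s5.png",cv2.resize(c["image"][100:260,200:400,::-1],None,fx=3.5,fy=3.5,interpolation=cv2.INTER_CUBIC))
E
```

```text
9.15 [ 0.50218968 -0.11752838  0.16274158] [-3.14144812e+00 -3.63274286e-04  2.41979655e+00] [ 0.47432907  0.33812239 -0.69187754] [ 0.01014151 -0.14392927  0.00374962] 0.037209595073299795 34.995553493499756
```

View pics/s5.png

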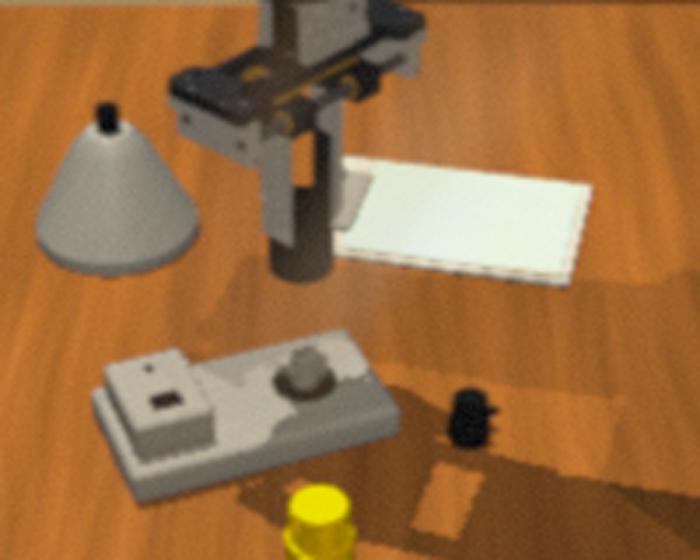

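The cap is held upright at about (300,240), 10 cm above the bare neck at (305,368). Everything else is undisturbed.

```bash
python3 -c "
from station import ctrl
print(ctrl.hand_in())"
```

```text
the job is handed in; nothing more can be done
None
```

The job is handed in: the cap gave counter-clockwise (seen from above), was turned about 80° and lifted 10 cm with almost no pull force, and is held still and upright above the neck with nothing else moved.

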